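# Clamp a specimen cup on the bench shaker

## Task

Get the blue-lidded specimen cup ready for shaking: stand it on the shaker's mat between the white V block and the toggle clamp's black push pad, then swing the red handle fully home so that the clamp locks the cup into the V. The clamp may be found locked shut, part open or wide open, so check it and open it first if the pad is in the way. Keep the cup upright and leave the two red-lidded cups where they stand.

Things in the scene. Friction and masses are not known exactly. Their poses are not given: they have to be found in the camera images.
- cup_blue: The specimen cup to load: white tapered body (44 mm across at the foot, 52 mm under the lid), blue screw lid 57 mm across from 46 to 59 mm height; 59 mm high, 25 to 80 g. Origin at the centre of its foot, z up. Loose on the bench. Grasp it from above round the lid.
- cup_red_a: A specimen cup of the same size with a red lid, a bystander; origin at the centre of its foot, z up.
- cup_red_b: Another specimen cup of the same size with a red lid, a bystander; origin at the centre of its foot, z up.
- shaker: Bench shaker, fixed, switched off: white housing under an aluminium platform 250 (x) x 160 (y) mm. Origin at the centre of its underside, x from the V block to the clamp, y along the clamp's hinge, z up. On the -x half a black mat for the cup, top 66 mm above the bench, with a white V block 56 mm high at its end; on the +x half the steel toggle clamp, 34 mm wide, up to 130 mm above the bench without its handle.
- nest (a point): Where the foot of the cup has its centre once the cup is clamped: on the mat, 66 mm above the bench, axes as the shaker's. Lid and foot then touch both faces of the slick, stepped V block (90 degrees, 31 mm to either side) on the -x side. The clamp can push in and centre a cup that stands up to 10 mm short of it towards +x and 4 mm to either side. Both sides (y) of the place are clear for fingers.
- clamp_handle (a joint): Handle angle, rad: 0 = upright against its stop, clamp locked; 1.3 = swung fully back (to the shaker's +x) against its other stop, clamp wide open. Dead centre at 0.16: only below it does the loaded clamp hold itself shut; it is home when the handle meets its stop. Elsewhere the handle stays where it is left (under 1 N at the grip moves it); passing the dead centre on a cup takes about 4 N at the grip.
- grip (a point): Point in the handle's red plastic grip, 85 mm from its hinge, 22 mm short of its rounded end, mid-thickness; z along the handle, away from the hinge. The grip is 66 mm long, 22 mm deep in the plane of swing and 16 mm thick along the shaker's y: pinch it across the thickness from above; it may turn between the fingers as the handle swings.
- handle_hinge (a point): Centre of the handle's hinge on the shaker, 96 mm above the bench; the handle swings about the shaker's y axis. At handle angle h the grip point lies 85 mm * sin(h) from here towards the shaker's +x and 85 mm * cos(h) up.
- clamp_pad: Black domed rubber push pad, 23 mm across, on the end of the clamp's plunger, 96 mm above the bench; origin at the centre of its face, which looks to the shaker's -x. Locked and empty it stands 21 mm from the nest's axis, 4 mm inside the cup's place; at handle angle 0.5, 0.8, 1.0, 1.3 it is drawn back by 2, 10, 18, 32 mm. It is sprung (5 N per mm), so the locked clamp presses on the cup's side with 15 to 20 N.
Mind the look-alikes: they are no part of the job. There is more than one size of the cup_blue; the one meant has the size given above.

How it is judged:
On the way:
1. the blue-lidded cup stands upright on the mat by the V block, let go, while the clamp is still open (horizontal distance between cup_blue and nest below 0.02 m and z of cup_blue in the frame of nest below 0.004 m and angle between cup_blue's own z axis and vertical below 0.1 rad and value of joint clamp_handle above 0.5 rad and contact force between the fingers and cup_blue below 0.1 N), for 0.2 s.
At the end, for the whole second after the job is handed in: The blue-lidded cup stands upright (within 0.06 rad) on the mat, its foot within 6 mm of the nest point and between 3 mm below and 4 mm above it, at rest; the clamp handle is home (below 0.06 rad) and the rubber pad presses on the cup with more than 5 N (horizontal distance between cup_blue and nest below 0.006 m and z of cup_blue in the frame of nest between -0.003 and 0.004 m and angle between cup_blue's own z axis and vertical below 0.06 rad and value of joint clamp_handle below 0.06 rad and contact force between clamp_pad and cup_blue above 5 N and linear speed of cup_blue below 0.01 m/s); the robot touches nothing.
It fails at once if the blue-lidded cup is tipped by more than 0.6 rad (angle between cup_blue's own z axis and vertical above 0.6 rad).
It fails at once if a red-lidded cup is moved by more than 20 mm (distance of any of cup_red_a, cup_red_b from where it was at the start of the episode above 0.02 m).
It also fails if it takes over 67 s, if anything falls off the work surface, if the arm or the gripper's body presses on something with over 40 N, if the wrist force passes 120 N, or if a joint passes its speed limit or range.

## Robot

A 6-joint arm with a two-finger parallel gripper is mounted at the origin on a cart in front of the work surface, level with it; the furniture and walls round the work are solid. World frame = base frame: x ahead of the robot, y to its left, z up, the work surface at z = 0. Lengths are in m, angles in rad, forces in N, time in s.
With the tool pointing down it reaches from about 0.35 to 0.975 m from the base axis. Payload 4.9 kg.
Tool frame: the origin (TCP) lies at the very end of the fingers, on their centre line; the grasp point (between the pads) lies 19 mm behind it; z points along the fingers, y is the line along which they close (so a half turn about z gives the same grasp; the last joint's range is limited). The gripper opens to 85 mm and grips with 20 to 120 N. Pads are 22 mm wide; open, the fingers measure 114 mm over their backs; the gripper's body (76 mm by 85 mm) begins 54 mm behind the grasp point. The pads swing forward as they close: fully open they stand 13 mm farther back than shut.
Start: joints at [-1.28, 0.053, 1.613, -0, 1.476, -0.119], TCP at [0.249, -0.573, 0.211] pointing down, gripper open.
Joint ranges: [-3.01, 3.01], [-1.01, 2.22], [0.06, 2.58], [-1.02, 4.17], [0.09, 2.62], [-3.14, 3.14]. Speed limits (rad/s): [2.57, 2.57, 3.14, 3.14, 3.14, 3.14].

## Interface

Orientations are given as a unit quaternion [w, x, y, z].
In Python, from plant import manip gives the robot as it stands.
- The arm moves only by the tool play_rows, never from a script. Its argument "series" is a list that holds one entry, the list of rows, each a list of 7 numbers: the shift along the world's x, y, z in m, then the turn, a rotation vector about the world's x, y, z in degrees, then the opening, from 0 (shut) to 1 (fully open). In form: [[[dx, dy, dz, rx, ry, rz, grip], ...]]. A call has 1 to 10 rows; each row shifts and turns the commanded pose from where the row before left it; what a row does not reach is not made up. A row lasts 1/10 s, in which the tool goes at most 50 mm and 8.59 degrees, less where a joint would pass 70% of its speed; a pose out of reach is approached as far as the arm can. A call with a gripper value outside its range is refused whole. The fingers move at their own pace and stop on an object; the grip force is fixed at half the most. Time passes only in rows, so rows that do not move let the fingers close. It gives the time, the measured TCP pose, the force, the opening and the grip force at its end, in the units of the state.
- manip.state(): the state, without advancing time (a new reading comes with each control period).
- manip.grab_frame(name): name is "scene" or "top"; returns a dict with "frame" (420x560x3 uint8, blue, green, red), "mtx" (3x3 intrinsics, pixels), "k1" (the pictures are not rectified: a ray, as slopes to the right and down, at radius r is drawn at 1 + k1 r^2 times it, then the intrinsics apply), "R" (3x3) and "t" (3): a world point X has camera coordinates R X + t. Camera axes: x right, y down, z forward; pixel columns grow to the right and rows downward; lengths in m; the calibration is good to about 2 mm. A picture is of the moment at which its call begins. There is no depth.
- manip.job_done(): hands the job in; it is judged then, once.
The state is a dict: "time": time; "joint_pos": joint angles; "joint_vel": joint speeds; "joint_efforts": joint torques, N m; "tool_pos": TCP position; "tool_rot": TCP orientation; "contact_force": force on the tool from outside, world axes, zero at the start; "ft_torque": the same for the moment, N m; "gripper_width": opening from 0.0 (shut) to 1.0 (fully open); "grasp_force": force on a finger pad.
Only numpy, scipy, OpenCV 4.12 (cv2) and the standard library are available. Lean on these libraries where they do the work, as an engineer would, in place of code of your own. Each camera call takes 0.05 s, during which the arm holds its last target. There are 200 camera calls.

## Working session

There is one attempt and no reset: what is moved stays moved. The work goes in short steps, Python scripts to look and compute and a tool call to move; the robot and the scene stay as the last step left them, time stands still between calls to the robot, and variables do not carry over. Pictures are saved under pics/ and viewed, at most 10 in all, crops included, and the job is handed in when it is done.

Besides the shell and the picture viewer there is one more tool, called after "Request:" as name([rows], argument=value, ...), one row to a line, values as JSON. play_rows: Moves the arm, as the interface text tells. Its arguments: {"type":"object","properties":{"series":{"type":"array"}},"required":["series"]}

```bash
mkdir -p pics
cat > h.py <<'E'
import numpy as np, cv2
from plant import manip
def grab(n): return manip.grab_frame(n)
def ray(f,u,v):
    K=f["mtx"];d=np.array([(u-K[0,2])/K[0,0],(v-K[1,2])/K[1,1]])
    s=d.copy()
    for _ in range(20): s=d/(1+f["k1"]*(s@s))
    R=np.array(f["R"]);C=-R.T@np.array(f["t"])
    return C,R.T@np.array([s[0],s[1],1.])
def plane(f,u,v,z):
    C,r=ray(f,u,v);return C+r*(z-C[2])/r[2]
def proj(f,X):
    c=np.array(f["R"])@np.array(X)+np.array(f["t"]);s=c[:2]/c[2];s=s*(1+f["k1"]*(s@s))
    return (np.array(f["mtx"])@[s[0],s[1],1])[:2]
def tri(fs,ps):
    A=np.zeros((3,3));b=np.zeros(3)
    for f,p in zip(fs,ps):
        C,r=ray(f,*p);r=r/np.linalg.norm(r);P=np.eye(3)-np.outer(r,r);A+=P;b+=P@C
    return np.linalg.solve(A,b)
def blobs(im,kind,amin=15):
    h=cv2.cvtColor(im,cv2.COLOR_BGR2HSV);H,S,V=[h[...,i].astype(int) for i in range(3)]
    m={'blue':(H>95)&(H<130)&(S>110)&(V>50),'red':((H<8)|(H>172))&(S>130)&(V>60)}[kind].astype(np.uint8)
    n,l,st,c=cv2.connectedComponentsWithStats(m)
    return [(st[i][:5].tolist(),c[i].round(1).tolist()) for i in range(1,n) if st[i][4]>=amin]
E
python3 - <<'E'
from h import *
fs={n:grab(n) for n in("scene","top")}
for n,f in fs.items():
    cv2.imwrite(f"pics/{n}0.png",f["frame"])
    R=np.array(f["R"]);print(n,(-R.T@np.array(f["t"])).round(3),R[2].round(2))
    for k in('blue','red'):
        for b in blobs(f["frame"],k): print(k,b)
E
```

```text
scene [-0.406 -0.471  0.964] [ 0.67  0.46 -0.59]
blue ([0, 8, 126, 119, 8141], [55.9, 59.3])
blue ([51, 134, 16, 7, 20], [59.9, 138.7])
blue ([89, 144, 14, 8, 78], [95.6, 147.4])
blue ([0, 162, 106, 157, 4507], [52.2, 253.6])
blue ([175, 184, 25, 16, 304], [186.6, 191.2])
blue ([202, 202, 14, 12, 122], [208.8, 207.6])
blue ([160, 206, 31, 20, 371], [172.7, 215.9])
blue ([202, 218, 13, 8, 34], [205.5, 222.9])
blue ([97, 224, 98, 66, 1484], [127.7, 258.4])
blue ([115, 226, 32, 19, 105], [132.0, 235.0])
blue ([160, 231, 19, 12, 72], [165.6, 238.0])
blue ([173, 257, 26, 15, 88], [185.6, 264.0])
blue ([412, 279, 11, 11, 39], [417.7, 283.8])
blue ([165, 282, 7, 11, 42], [168.1, 286.9])
blue ([74, 284, 35, 49, 891], [91.9, 307.0])
blue ([338, 284, 72, 37, 616], [365.3, 305.1])
blue ([251, 299, 227, 121, 933], [364.3, 359.5])
blue ([245, 305, 212, 115, 5404], [321.1, 378.1])
blue ([492, 305, 19, 2, 24], [501.0, 305.5])
blue ([519, 319, 12, 19, 115], [524.5, 327.4])
blue ([533, 351, 7, 8, 23], [535.9, 354.8])
blue ([522, 356, 6, 6, 17], [524.6, 358.5])
blue ([518, 363, 42, 19, 60], [535.8, 36
[... 4730 characters left out ...]
 ([492, 203, 32, 33, 127], [507.2, 218.4])
red ([225, 229, 18, 20, 279], [233.5, 238.2])
red ([413, 231, 6, 26, 126], [415.8, 243.4])
red ([393, 355, 12, 10, 37], [398.7, 359.1])
red ([395, 364, 12, 10, 30], [399.2, 368.0])
red ([365, 376, 9, 8, 21], [369.4, 379.4])
red ([399, 380, 9, 10, 24], [403.5, 385.3])
red ([529, 381, 6, 14, 27], [531.8, 387.6])
red ([370, 389, 5, 9, 16], [372.4, 392.8])
red ([522, 390, 7, 8, 20], [525.4, 393.1])
red ([538, 393, 7, 6, 18], [541.4, 396.1])
red ([380, 401, 8, 9, 20], [384.2, 404.6])
red ([476, 404, 6, 8, 15], [478.1, 407.9])
red ([509, 404, 12, 6, 19], [514.5, 405.9])
red ([508, 409, 12, 9, 29], [512.6, 412.7])
red ([497, 413, 5, 7, 15], [498.9, 416.2])
```

View pics/scene0.png

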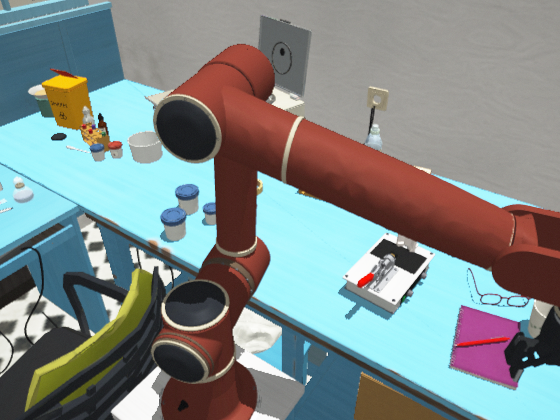

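View pics/top0.png

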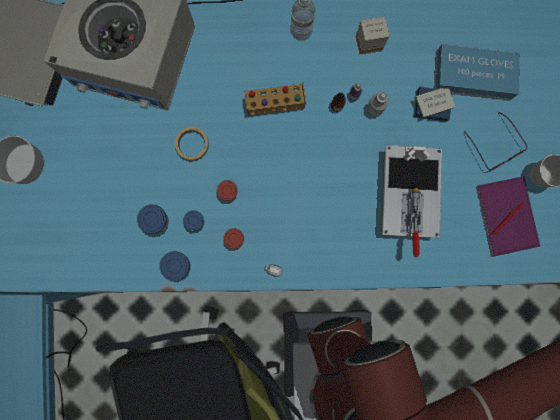

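The scene view shows blue cups at (188,198), (174,222), (210,213), the shaker at (390,270), and a far blue/red pair at (97,152)/(116,149). In the top view the blue lids are at (152,219) large, (194,221) small and (174,266) large. Red lids are at (227,190) and (233,239). The shaker is at (412,192) with its red handle towards the robot at (416,243), looking swung back.

Candidates for the blue cup are (152,219), (194,221), (174,266), plus scene (97,152). I'll measure the sizes and look at crops.

Run:
```python
from h import *
f=grab("top");g=grab("scene");im=f["frame"]
print(f["mtx"],f["k1"])
h=cv2.cvtColor(im,cv2.COLOR_BGR2HSV)
print("bench hsv",h[280,120],"lid",h[221,194],h[219,152],"white",h[150,390],h[230,390])
def lid(u,v,m,z):
    n,l,st,c=cv2.connectedComponentsWithStats(m.astype(np.uint8));k=l[v,u];
    cs,_=cv2.findContours((l==k).astype(np.uint8),0,1);(cx,cy),r=cv2.minEnclosingCircle(cs[0]);A=st[k][4]
    P=plane(f,c[k][0],c[k][1],z);e=np.sqrt(4*A/np.pi);d=np.linalg.norm(plane(f,cx+e/2,cy,z)-plane(f,cx-e/2,cy,z))
    print((u,v),c[k].round(1),A,"diam mm",(1e3*d).round(1),P.round(4))
V=h[...,2].astype(int);H=h[...,0].astype(int);S=h[...,1].astype(int)
mb=(H>100)&(H<130)&(V<150)&(S>60)
for u,v in((152,219),(194,221),(174,266)): lid(u,v,mb,.055)
mr=((H<8)|(H>172))&(S>110)
for u,v in((227,190),(233,239)): lid(u,v,mr,.055)
for p in((385,147),(440,149),(441,238),(382,236)): print(p,plane(f,*p,.06).round(4))
a=cv2.resize(im[135:265,370:460],None,fx=4,fy=4,interpolation=cv2.INTER_CUBIC)
b=cv2.resize(g["frame"][220:320,335:445],None,fx=4,fy=4,interpolation=cv2.INTER_CUBIC)
c=np.zeros((520,800,3),np.uint8);c[:520,:360]=a;c[:400,360:800]=b;cv2.imwrite("pics/c1.png",c)
a=cv2.resize(im[170:290,130:250],None,fx=3.3,fy=3.3,interpolation=cv2.INTER_CUBIC)
b=cv2.resize(g["frame"][130:250,80:220],None,fx=2.8,fy=2.8,interpolation=cv2.INTER_CUBIC)
c=np.zeros((400,792,3),np.uint8);c[:396,:396]=a;c[:336,400:792]=b;cv2.imwrite("pics/c2.png",c)
```

```text
[[538.16519547   0.         280.78462764]
 [  0.         538.16519547 213.5367332 ]
 [  0.           0.           1.        ]] -0.1334239042583178
bench hsv [ 99 114 141] lid [105 114  96] [106 115  95] white [ 90   8 151] [ 98   7 153]
(152, 219) [151.3 219. ] 692 diam mm 82.8 [0.5035 0.5438 0.055 ]
(194, 221) [192.8 220.6] 345 diam mm 57.8 [0.4974 0.4287 0.055 ]
(174, 266) [174.1 265.8] 703 diam mm 82.4 [0.3746 0.4805 0.055 ]
(227, 190) [226.8 190.2] 295 diam mm 53.4 [0.5799 0.3348 0.055 ]
(233, 239) [233.3 238.4] 299 diam mm 53.3 [0.4474 0.3179 0.055 ]
(385, 147) [ 0.6942 -0.1044  0.06  ]
(440, 149) [ 0.6877 -0.2602  0.06  ]
(441, 238) [ 0.4391 -0.2523  0.06  ]
(382, 236) [ 0.4475 -0.0879  0.06  ]
```

View pics/c1.png

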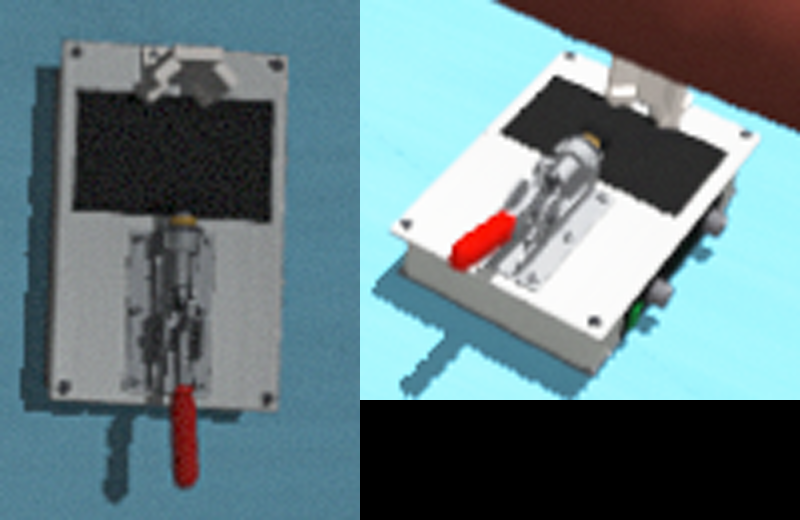

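View pics/c2.png

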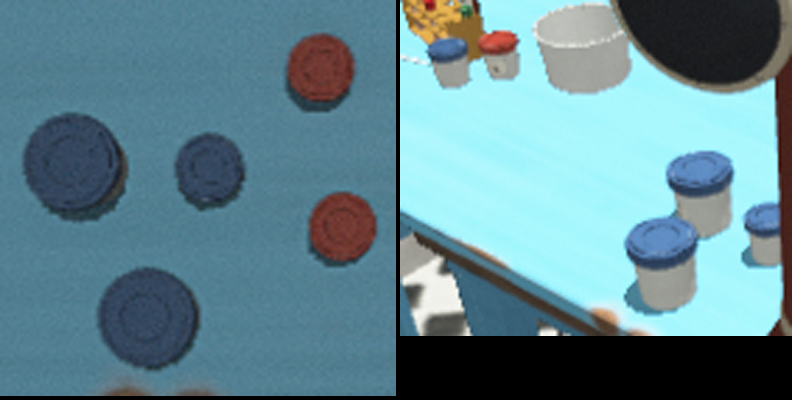

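The cropped views show a wide-open clamp: the handle lies back towards the robot, its tip at top (416,256). The V block is at the far end, around (415,155). The blue candidates measure 83 mm (152,219), 58 mm (194,221) and 82 mm (174,266). The far pair at scene (97,152) is away among the clutter, so the target is the 57 mm lid at top (194,221). I'll move the arm over towards it, which also clears the view of the shaker.

Run:
```python
from h import *
from scipy.spatial.transform import Rotation as Ro
s=manip.state();print(s["time"],s["tool_pos"],s["gripper_width"],s["grasp_force"],s["contact_force"])
q=s["tool_rot"];print(Ro.from_quat(np.r_[q[1:],q[0]]).as_matrix().round(3))
g=grab("scene")
for p in((97,152),(210,206),(174,216)): print(p,plane(g,*p,.055).round(3))
```

```text
0.2 [ 0.24888158 -0.57284975  0.20983319] 0.9948898556719197 0.0 [ 0.67949129 -0.32062815  0.22390928]
[[ 0.917  0.398 -0.   ]
 [ 0.398 -0.917  0.001]
 [ 0.    -0.001 -1.   ]]
(97, 152) [0.521 1.045 0.055]
(210, 206) [0.5   0.433 0.055]
(174, 216) [0.392 0.491 0.055]
```

Request:
play_rows([
  [[0.01, 0.03, 0.04, 0, 0, 0, 1], [0.01, 0.045, 0.01, 0, 0, 0, 1], [0.01, 0.045, 0, 0, 0, 0, 1], [0.015, 0.045, 0, 0, 0, 0, 1], [0.015, 0.045, 0, 0, 0, 0, 1], [0.015, 0.045, 0, 0, 0, 0, 1], [0.015, 0.045, 0, 0, 0, 0, 1], [0.015, 0.045, 0, 0, 0, 0, 1], [0.015, 0.045, 0, 0, 0, 0, 1], [0.015, 0.045, 0, 0, 0, 0, 1]],
])

```text
time: 1.25
tool_pos: [0.384, -0.137, 0.26]
tool_rot: [0.0, 0.979, 0.203, 0.0]
contact_force: [0.3, -0.1, 0.6]
gripper_width: 0.999
grasp_force: 0.0
```

Request:
play_rows([
  [[0.01, 0.045, 0, 0, 0, 0, 1], [0.01, 0.045, 0, 0, 0, 0, 1], [0.01, 0.045, 0, 0, 0, 0, 1], [0.01, 0.045, 0, 0, 0, 0, 1], [0.01, 0.045, 0, 0, 0, 0, 1], [0.01, 0.045, 0, 0, 0, 0, 1], [0.01, 0.045, 0, 0, 0, 0, 1], [0.01, 0.045, 0, 0, 0, 0, 1], [0.01, 0.045, 0, 0, 0, 0, 1], [0, 0, 0, 0, 0, 0, 1]],
])

```text
time: 2.25
tool_pos: [0.4736, 0.2703, 0.2588]
tool_rot: [-0.001, 0.979, 0.206, -0.001]
contact_force: [0.5, -1.4, 0.1]
gripper_width: 1.003
grasp_force: 0.0
```

```bash
cat > m.py <<'E'
from h import *
def lidfit(f,u0,v0,z,kind):
    x0,y0=int(u0)-25,int(v0)-25;im=f["frame"][y0:y0+50,x0:x0+50]
    im=cv2.resize(im,None,fx=4,fy=4,interpolation=cv2.INTER_CUBIC)
    h=cv2.cvtColor(im,cv2.COLOR_BGR2HSV).astype(int);H,S,V=h[...,0],h[...,1],h[...,2]
    m=((H>=103)&(H<130)&(S>70)&(V>60)) if kind=='blue' else (((H<8)|(H>172))&(S>110))
    n,l,st,c=cv2.connectedComponentsWithStats(m.astype(np.uint8))
    k=1+np.argmax(st[1:,4]);cs,_=cv2.findContours((l==k).astype(np.uint8),0,1)
    e=cv2.fitEllipse(cv2.convexHull(max(cs,key=len)))
    p=np.array(e[0])/4+[x0-.375,y0-.375]
    return p,np.array(e[1])/4,plane(f,*p,z)
E
python3 - <<'E'
from m import *
s=manip.state();print(s["tool_pos"])
f=grab("top");g=grab("scene")
for n,p in(('blue',(193,221)),('red',(227,190)),('red',(233,238))): print(n,*lidfit(f,*p,.057,n))
print(*lidfit(g,210,208,.057,'blue'))
def up(im,x0,y0,w,h,k,gam):
    a=(255*(im[y0:y0+h,x0:x0+w]/255.)**gam).astype(np.uint8);return cv2.resize(a,None,fx=k,fy=k,interpolation=cv2.INTER_CUBIC)
c=np.zeros((560,800,3),np.uint8)
a=up(f["frame"],378,140,68,70,6,.5);c[:420,:408]=a
b=up(g["frame"],340,215,95,95,4,.6);c[:380,412:792]=b
cv2.imwrite("pics/c3.png",c)
E
```

```text
[0.47357244 0.27031895 0.25884111]
blue [192.76108932 220.4489212 ] [19.95431519 20.83058167] [0.49774268 0.42851891 0.057     ]
red [227.98939514 204.71704102] [46.9156723  54.86522293] [0.53954385 0.3316207  0.057     ]
red [232.42961502 218.24589157] [49.84666824 91.65355682] [0.5022507  0.31971413 0.057     ]
[187.86212301 191.46801186] [15.81429482 21.49089813] [0.51935212 0.55121651 0.057     ]
```

View pics/c3.png

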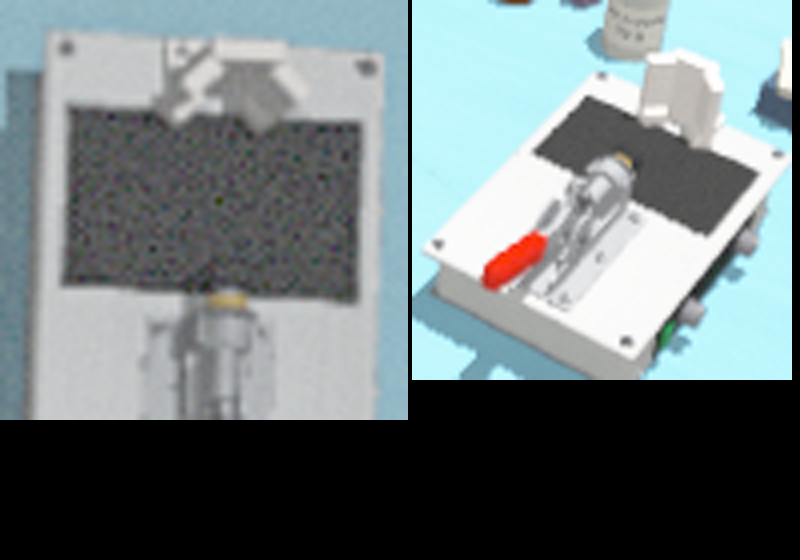

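The close crop shows the clamp wide open. The gold collar behind the pad is at top (415.5,190) and scene (393,254.6), the V block is behind the mat, and the platform screws are visible in both views. Next I'll triangulate these.

Run:
```python
from m import *
f=grab("top");g=grab("scene")
T=lambda x,y:(378+x/6-.42,140+y/6-.42)
S=lambda x,y:(340+(x-412)/4-.38,215+y/4-.38)
T1=lambda x,y:(370+x/4-.38,135+y/4-.38)
sc=[(T1(76,52),S(602,76)),(T1(278,65),S(778,155)),(T1(267,400),S(628,341)),(T1(64,387),S(437,244))]
P=np.array([tri((f,g),q) for q in sc]);print(P.round(4))
c=P.mean(0);ex=P[2]+P[3]-P[0]-P[1];ex[2]=0;ex/=np.linalg.norm(ex);ey=np.array([-ex[1],ex[0],0])
print("centre",c.round(4),"ex",ex.round(4),"yaw",np.degrees(np.arctan2(ex[1],ex[0])))
# top-only corner estimate
Q=np.array([plane(f,*T1(*p),.063) for p in((63,40),(287,57),(278,410),(50,400))]);d=Q.mean(0);e2=Q[2]+Q[3]-Q[0]-Q[1]
print("corners",d.round(4),np.degrees(np.arctan2(e2[1],e2[0])),[np.linalg.norm(Q[i]-Q[i-1]).round(4) for i in range(4)])
L=lambda X:np.array([(X-c)@ex,(X-c)@ey,X[2]]).round(4)
print("mat",[L(plane(f,*T(*p),.066)) for p in((68,105),(362,122),(358,300),(62,285))])
X=tri((f,g),(T(227,301),S(625,160)));print("collar",L(X))
def grip(im,box):
    x,y,w,h=box;s=cv2.cvtColor(im[y:y+h,x:x+w],cv2.COLOR_BGR2HSV).astype(int)
    m=((s[...,0]<8)|(s[...,0]>172))&(s[...,1]>150);v,u=np.nonzero(m);a=np.c_[u,v].astype(float)
    cc=a.mean(0);_,_,vt=np.linalg.svd(a-cc);t=(a-cc)@vt[0];return cc+[x,y],cc+[x,y]+vt[0]*(t.min()),cc+[x,y]+vt[0]*t.max(),len(a)
gt=grip(f["frame"],(400,215,30,50));gs=grip(g["frame"],(350,262,35,35));print(gt,gs)
X=tri((f,g),(gt[0],gs[0]));print("grip centroid",L(X),X.round(4))
for i in(1,2):
  for j in(1,2):print(L(tri((f,g),(gt[i],gs[j]))))
print("Vtop", [L(plane(g,*S(*p),.122)) for p in((645,52),(685,50),(722,68),(718,95),(697,92),(640,85))])
print("Vtop T", [L(plane(f,*T(*p),.122)) for p in((215,45),(285,45),(165,115),(310,100),(240,80),(275,75))])
```

```text
[[ 0.6922 -0.1145  0.0615]
 [ 0.682  -0.2568  0.0609]
 [ 0.4491 -0.2398  0.0625]
 [ 0.4596 -0.0975  0.0617]]
centre [ 0.5707 -0.1771  0.0617] ex [-0.9973  0.0729  0.    ] yaw 175.8174309148998
corners [ 0.5701 -0.1756  0.063 ] 176.0261263205405 [np.float64(0.2498), np.float64(0.1586), np.float64(0.2465), np.float64(0.1587)]
mat [array([-0.0889, -0.0707,  0.066 ]), array([-0.0901,  0.0673,  0.066 ]), array([-0.0069,  0.0677,  0.066 ]), array([-0.0053, -0.0704,  0.066 ])]
collar [0.0003 0.0008 0.0973]
(array([415.80672269, 243.3697479 ]), array([415.41208945, 231.95119718]), array([416.20961654, 255.02731621]), 119) (array([365.21666667, 279.69166667]), array([373.00248148, 274.00339652]), array([357.50656975, 285.32461777]), 120)
grip centroid [0.147  0.0003 0.1143] [ 0.4241 -0.1667  0.1143]
[0.1148 0.0016 0.1102]
[ 0.1266 -0.0082  0.0771]
[0.1679 0.0085 0.1522]
[ 0.1792 -0.0007  0.1194]
Vtop [array([-0.0893, -0.0309,  0.122 ]), array([-0.1096, -0.0095,  0.122 ]), array([-0.1071,  0.0205,  0.122 ]), array([-0.0774,  0.0316,  0.122 ]), array([-0.0712,  0.0186,  0.122 ]), array([-0.053 , -0.0162,  0.122 ])]
Vtop T [array([-0.1089, -0.0167,  0.122 ]), array([-0.1111,  0.015 ,  0.122 ]), array([-0.0758, -0.0382,  0.122 ]), array([-0.0869,  0.027 ,  0.122 ]), array([-0.0938, -0.0049,  0.122 ]), array([-0.0972,  0.0108,  0.122 ])]
```

Shaker centre is (0.5705,-0.1765), yaw 175.85°. The hinge is at shaker x≈0.076, and handle angle ≈1.3 means wide open. I'll go over the cup, averaging a few frames on the way to find the black pad on the mat.

Request:
play_rows([
  [[0.006, 0.04, 0, 0, 0, 0, 1], [0.006, 0.04, 0, 0, 0, 0, 1], [0.006, 0.04, 0, 0, 0, 0, 1], [0.007, 0.04, 0, 0, 0, 0, 1], [0, 0, -0.045, 0, 0, 0, 1], [0, 0, -0.045, 0, 0, 0, 1], [0, 0, -0.03, 0, 0, 0, 1], [0, 0, 0, 0, 0, 0, 1]],
])

```text
time: 3.25
tool_pos: [0.496, 0.4225, 0.1335]
tool_rot: [0.002, 0.979, 0.203, -0.005]
contact_force: [-0.3, 0.0, -1.2]
gripper_width: 0.995
grasp_force: 0.0
```

Run:
```python
from m import *
s=manip.state();print(s["tool_pos"])
F=np.mean([grab("top")["frame"].astype(float) for _ in range(8)],0);G=np.mean([grab("scene")["frame"].astype(float) for _ in range(8)],0)
g=grab("scene")
np.savez("avg.npz",F=F,G=G)
def up(im,x0,y0,w,h,k,lo,hi):
    a=np.clip((im[y0:y0+h,x0:x0+w]-lo)/(hi-lo),0,1)**.6*255;return cv2.resize(a.astype(np.uint8),None,fx=k,fy=k,interpolation=cv2.INTER_CUBIC)
c=np.zeros((600,800,3),np.uint8)
a=up(F,384,142,58,52,7,10,160);c[:364,:406]=a
b=up(G,364,222,56,56,7,10,255);c[:392,408:800]=b
a=up(F,384,142,58,32,7,10,60);c[370:594,:406]=a
b=up(G,370,240,56,29,7,10,80);c[396:599,408:800]=b
cv2.imwrite("pics/c4.png",c)
print(lidfit(f:=grab("top"),193,221,.057,'blue'))
```

```text
[0.49598913 0.42252721 0.13351901]
(array([198.45164299, 227.23173714]), array([2.53116107, 3.38257575]), array([0.47895395, 0.41291635, 0.057     ]))
```

View pics/c4.png

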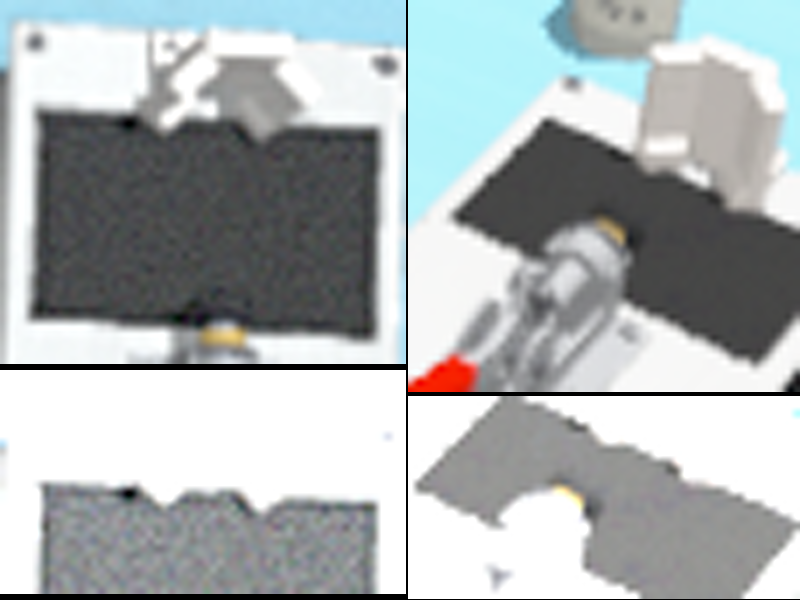

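The averaged crop shows the pad as a dark patch just ahead of the gold collar, at top ≈(414.7,184–188) and scene ≈(396.5,256). The lower V tips are at top (407.3,160.6) and (421.4,161.3).

Run:
```python
from m import *
f=grab("top");g=grab("scene")
c=np.array([.5705,-.1765,0]);a=np.radians(175.85);ex=np.array([np.cos(a),np.sin(a),0]);ey=np.array([-ex[1],ex[0],0])
L=lambda X:np.array([(X-c)@ex,(X-c)@ey,X[2]]).round(4)
T=lambda x,y:(384+x/7-.43,142+y/7-.43)
S=lambda x,y:(364+(x-408)/7-.43,222+y/7-.43)
print("pad front top",L(plane(f,*T(215,293),.096)),L(plane(f,*T(212,322),.096)))
print("pad front scene",[L(plane(g,*S(x,y),.096)) for x,y in((640,235),(632,240),(612,232))])
for z in(.066,.08,.09,.1):print(z,[L(plane(f,*T(*p),z)) for p in((163,132),(262,137))],[L(plane(g,*S(*p),z)) for p in((655,168),(742,207))])
print("upper tips",[L(plane(f,*T(*p),.122)) for p in((180,88),(307,102))],[L(plane(g,*S(*p),.122)) for p in((650,52),(778,100))])
for n in((-.06,0,.066),(-.07,0,.066),(-.0,0,.0)):print(n,(c+ex*n[0]).round(4))
```

```text
pad front top [-0.0155 -0.0042  0.096 ] [-0.0042 -0.005   0.096 ]
pad front scene [array([-0.0084,  0.0121,  0.096 ]), array([-0.0037,  0.011 ,  0.096 ]), array([-0.0031,  0.0026,  0.096 ])]
0.066 [array([-0.0831, -0.0196,  0.066 ]), array([-0.0837,  0.0202,  0.066 ])] [array([-0.0837, -0.0148,  0.066 ]), array([-0.0838,  0.0247,  0.066 ])]
0.08 [array([-0.0803, -0.0229,  0.08  ]), array([-0.0809,  0.0166,  0.08  ])] [array([-0.0675, -0.0089,  0.08  ]), array([-0.0676,  0.03  ,  0.08  ])]
0.09 [array([-0.0783, -0.0252,  0.09  ]), array([-0.0789,  0.014 ,  0.09  ])] [array([-0.056 , -0.0047,  0.09  ]), array([-0.0561,  0.0338,  0.09  ])]
0.1 [array([-0.0763, -0.0275,  0.1   ]), array([-0.0769,  0.0114,  0.1   ])] [array([-0.0444, -0.0005,  0.1   ]), array([-0.0445,  0.0375,  0.1   ])]
upper tips [array([-0.0893, -0.0266,  0.122 ]), array([-0.0872,  0.0227,  0.122 ])] [array([-0.0843, -0.0267,  0.122 ]), array([-0.0885,  0.028 ,  0.122 ])]
(-0.06, 0, 0.066) [ 0.6303 -0.1808  0.    ]
(-0.07, 0, 0.066) [ 0.6403 -0.1816  0.    ]
(-0.0, 0, 0.0) [ 0.5705 -0.1765  0.    ]
```

```bash
python3 -c "
from h import *
s=manip.state();print(s['time'],s['tool_pos'],s['contact_force'])"
```

```text
4.25 [0.49877503 0.42619993 0.13972192] [0.61019968 0.32107985 0.23534717]
```

Request:
play_rows([
  [[0, 0.004, -0.02, 0, 0, 0, 1], [0, 0, -0.03, 0, 0, 0, 1], [0, 0, -0.03, 0, 0, 0, 1], [0, 0, -0.02, 0, 0, 0, 1], [0, 0, -0.012, 0, 0, 0, 1], [0, 0, 0, 0, 0, 0, 1], [0, 0, 0, 0, 0, 0, 0], [0, 0, 0, 0, 0, 0, 0], [0, 0, 0, 0, 0, 0, 0], [0, 0, 0, 0, 0, 0, 0]],
])

```text
time: 5.25
tool_pos: [0.5007, 0.4313, 0.0307]
tool_rot: [-0.001, 0.979, 0.203, 0.002]
contact_force: [-0.2, -0.4, 5.9]
gripper_width: 0.624
grasp_force: 62.7
```

Width 0.624 suggests the pads are under the lid on the body, so I'll open, rise 8 mm and close again.

Request:
play_rows([
  [[0, 0, 0, 0, 0, 0, 1], [0, 0, 0, 0, 0, 0, 1], [0, 0, 0, 0, 0, 0, 1], [0, 0, 0.008, 0, 0, 0, 1], [0, 0, 0, 0, 0, 0, 1], [0, 0, 0, 0, 0, 0, 0], [0, 0, 0, 0, 0, 0, 0], [0, 0, 0, 0, 0, 0, 0], [0, 0, 0, 0, 0, 0, 0], [0, 0, 0, 0, 0, 0, 0]],
])

```text
time: 6.25
tool_pos: [0.5006, 0.4352, 0.0414]
tool_rot: [-0.005, 0.979, 0.203, 0.003]
contact_force: [-6.9, 9.0, 21.9]
gripper_width: 0.144
grasp_force: 10.1
```

The fingers slid over the lid edge, since the open tips stand higher than the TCP. I'll open, raise and look.

Request:
play_rows([
  [[0, 0, 0.005, 0, 0, 0, 0.4], [0, 0, 0.02, 0, 0, 0, 1], [0, 0, 0.03, 0, 0, 0, 1], [0, 0, 0.05, 0, 0, 0, 1], [-0.05, -0.02, 0.02, 0, 0, 0, 1], [-0.05, -0.02, 0, 0, 0, 0, 1], [-0.03, -0.02, 0, 0, 0, 0, 1], [0, 0, 0, 0, 0, 0, 1]],
])

```text
time: 7.05
tool_pos: [0.3747, 0.3718, 0.1563]
tool_rot: [0.001, 0.979, 0.204, -0.002]
contact_force: [1.0, 0.9, 0.5]
gripper_width: 0.999
grasp_force: 0.0
```

Run:
```python
from m import *
s=manip.state();print(s["time"],s["tool_pos"],s["contact_force"])
f=grab("top");g=grab("scene")
print(lidfit(f,193,221,.057,'blue'))
c=np.zeros((400,800,3),np.uint8)
c[:400,:400]=cv2.resize(f["frame"][170:290,140:260],(400,400));c[:,400:]=cv2.resize(g["frame"][150:250,150:250],(400,400))
cv2.imwrite("pics/c5.png",c)
```

```text
7.05 [0.37471971 0.3718265  0.15630167] [0.98929039 0.88805474 0.50372957]
(array([191.6643219 , 220.62084007]), array([20.23052216, 20.85441208]), array([0.49731308, 0.43153847, 0.057     ]))
```

View pics/c5.png

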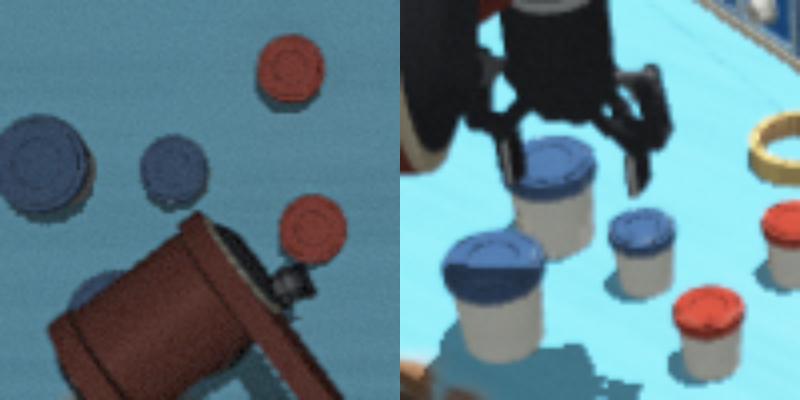

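The cup is still upright at about (0.498,0.4325). The first grip height was right, so I'll regrasp at TCP z≈0.028.

Request:
play_rows([
  [[0.043, 0.021, 0, 0, 0, 0, 1], [0.043, 0.021, 0, 0, 0, 0, 1], [0.043, 0.02, 0, 0, 0, 0, 1], [0, 0, 0, 0, 0, 0, 1], [0, 0, -0.03, 0, 0, 0, 1], [0, 0, -0.04, 0, 0, 0, 1], [0, 0, -0.04, 0, 0, 0, 1], [0, 0, -0.023, 0, 0, 0, 1], [0, 0, 0, 0, 0, 0, 1], [0, 0, 0, 0, 0, 0, 1]],
])

```text
time: 8.15
tool_pos: [0.5084, 0.4364, 0.0254]
tool_rot: [0.0, 0.979, 0.203, -0.0]
contact_force: [-1.0, -1.1, 0.8]
gripper_width: 1.0
grasp_force: 0.0
```

Request:
play_rows([
  [[0, 0, 0, 0, 0, 0, 0.3], [0, 0, 0, 0, 0, 0, 0.3], [0, 0, 0, 0, 0, 0, 0.3], [0, 0, 0, 0, 0, 0, 0.3], [0, 0, 0, 0, 0, 0, 0.3], [0, 0, 0, 0, 0, 0, 0.3]],
])

```text
time: 8.75
tool_pos: [0.5099, 0.4376, 0.029]
tool_rot: [-0.001, 0.979, 0.204, 0.003]
contact_force: [-0.0, -0.2, 6.0]
gripper_width: 0.608
grasp_force: 61.2
```

The TCP sits about 12 mm off the cup centre along the pads, so I'll open, recentre and regrip.

Request:
play_rows([
  [[0, 0, 0, 0, 0, 0, 1], [0, 0, 0, 0, 0, 0, 1], [0, 0, 0, 0, 0, 0, 1], [-0.011, -0.0045, 0, 0, 0, 0, 1], [0, 0, 0, 0, 0, 0, 1], [0, 0, 0, 0, 0, 0, 0.3], [0, 0, 0, 0, 0, 0, 0.3], [0, 0, 0, 0, 0, 0, 0.3], [0, 0, 0, 0, 0, 0, 0.3], [0, 0, 0, 0, 0, 0, 0.3]],
])

```text
time: 9.75
tool_pos: [0.4975, 0.4321, 0.026]
tool_rot: [-0.0, 0.979, 0.203, 0.001]
contact_force: [0.0, 0.4, 3.7]
gripper_width: 0.637
grasp_force: 63.5
```

Request:
play_rows([
  [[0, 0, 0.01, 0, 0, 0, 0.3], [0, 0, 0.025, 0, 0, 0, 0.3], [0, 0, 0.04, 0, 0, 0, 0.3], [0, 0, 0.045, 0, 0, 0, 0.3], [0, 0, 0.04, 0, 0, 0, 0.3], [0, 0, 0.02, 0, 0, 0, 0.3], [0.005, -0.02, 0, 0, 0, 0, 0.3], [0.005, -0.03, 0, 0, 0, -3.5, 0.3], [0.01, -0.04, 0, 0, 0, -4, 0.3], [0.01, -0.04, 0, 0, 0, -4, 0.3]],
])

```text
time: 10.75
tool_pos: [0.5259, 0.2992, 0.2031]
tool_rot: [0.001, 0.995, 0.103, -0.002]
contact_force: [0.9, 0.0, -0.9]
gripper_width: 0.643
grasp_force: 63.2
```

Request:
play_rows([
  [[0.01, -0.04, 0, 0, 0, -4, 0.3], [0.01, -0.04, 0, 0, 0, -4, 0.3], [0.01, -0.04, 0, 0, 0, -4, 0.3], [0.01, -0.04, 0, 0, 0, -4, 0.3], [0.01, -0.04, 0, 0, 0, 0, 0.3], [0.01, -0.04, 0, 0, 0, 0, 0.3], [0.01, -0.04, 0, 0, 0, 0, 0.3], [0.01, -0.04, 0, 0, 0, 0, 0.3], [0.01, -0.03, 0, 0, 0, 0, 0.3], [0, 0, 0, 0, 0, 0, 0.3]],
])

```text
time: 11.75
tool_pos: [0.6159, -0.0527, 0.203]
tool_rot: [0.0, 0.999, -0.038, -0.002]
contact_force: [-0.5, -0.1, 0.8]
gripper_width: 0.638
grasp_force: 63.3
```

Request:
play_rows([
  [[0.005, -0.04, 0, 0, 0, 0, 0.3], [0.005, -0.04, 0, 0, 0, 0, 0.3], [0.006, -0.03, 0, 0, 0, 0, 0.3], [0.003, -0.016, 0, 0, 0, 0, 0.3], [0, 0, 0, 0, 0, 0, 0.3], [0, 0, 0, 0, 0, 0, 0.3], [0, 0, 0, 0, 0, 0, 0.3]],
])

```text
time: 12.45
tool_pos: [0.6356, -0.1726, 0.205]
tool_rot: [-0.0, 0.999, -0.034, -0.0]
contact_force: [0.0, 0.6, -1.3]
gripper_width: 0.639
grasp_force: 63.4
```

Run:
```python
from m import *
s=manip.state();print(s["time"],s["tool_pos"],s["tool_rot"],s["contact_force"])
f=grab("top");g=grab("scene")
# where the cup's foot should be if unslipped
P=np.array(s["tool_pos"]);foot=P-[0,0,.026]
print("foot exp px scene",proj(g,foot),"top",proj(f,foot))
c=np.zeros((520,800,3),np.uint8)
c[:520,:400]=cv2.resize(f["frame"][120:250,370:470],(400,520));c[:520,400:]=cv2.resize(g["frame"][180:310,340:440],(400,520))
cv2.imwrite("pics/c6.png",c)
```

```text
12.45 [ 0.63560447 -0.17260724  0.2049756 ] [-3.89864865e-04  9.99413153e-01 -3.42505244e-02 -3.13578579e-04] [ 0.04515626  0.5796931  -1.28555374]
foot exp px scene [403.88582406 218.90311891] top [421.27402346 159.77642234]
```

View pics/c6.png

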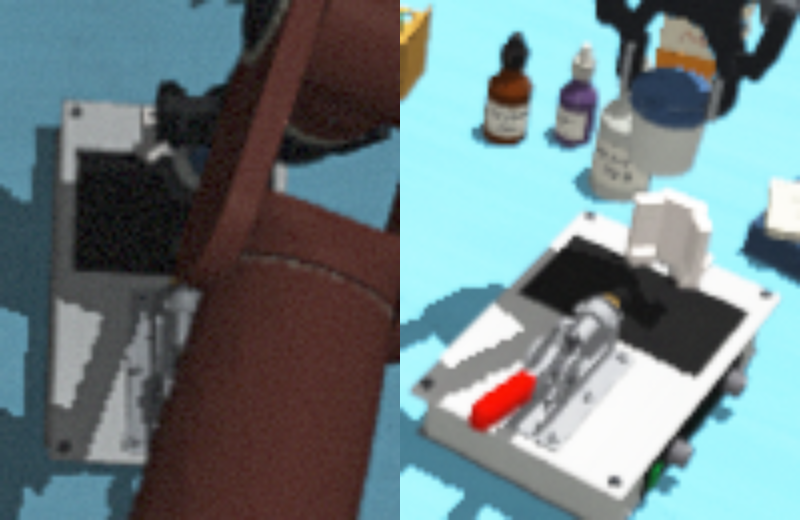

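The cup hangs upright from the fingers at scene (406,215) and the clamp is still wide open. I'll shift y by −8 mm and lower it, slowing near the mat.

Request:
play_rows([
  [[0, -0.0085, 0, 0, 0, 0, 0.3], [0, 0, -0.03, 0, 0, 0, 0.3], [0, 0, -0.03, 0, 0, 0, 0.3], [0, 0, -0.025, 0, 0, 0, 0.3], [0, 0, -0.015, 0, 0, 0, 0.3], [0, 0, 0, 0, 0, 0, 0.3], [0, 0, -0.005, 0, 0, 0, 0.3], [0, 0, 0, 0, 0, 0, 0.3], [0, 0, 0, 0, 0, 0, 0.3]],
])

```text
time: 13.45
tool_pos: [0.6369, -0.183, 0.1021]
tool_rot: [0.0, 0.999, -0.035, 0.001]
contact_force: [-0.5, 1.8, 2.4]
gripper_width: 0.641
grasp_force: 63.5
```

Request:
play_rows([
  [[0, 0, -0.004, 0, 0, 0, 0.3], [0, 0, 0, 0, 0, 0, 0.3], [0, 0, 0, 0, 0, 0, 0.3]],
])

```text
time: 13.75
tool_pos: [0.637, -0.1829, 0.1013]
tool_rot: [0.0, 0.999, -0.035, 0.001]
contact_force: [-9.1, 4.1, 14.6]
gripper_width: 0.638
grasp_force: 64.9
```

Request:
play_rows([
  [[0, 0, -0.003, 0, 0, 0, 0.3], [0, 0, 0, 0, 0, 0, 0.3], [0, 0, 0, 0, 0, 0, 0.3]],
])

```text
time: 14.05
tool_pos: [0.6371, -0.1829, 0.1011]
tool_rot: [0.0, 0.999, -0.035, 0.001]
contact_force: [-14.0, 5.9, 25.0]
gripper_width: 0.638
grasp_force: 66.0
```

The cup touched early at TCP z 0.101 with −x force, so its foot is catching the V's low step. I'll lift, back off 8 mm in −x and lower again.

Request:
play_rows([
  [[0, 0, 0.007, 0, 0, 0, 0.3], [0, 0, 0.01, 0, 0, 0, 0.3], [-0.008, 0.001, 0, 0, 0, 0, 0.3], [0, 0, 0, 0, 0, 0, 0.3], [0, 0, -0.01, 0, 0, 0, 0.3], [0, 0, -0.007, 0, 0, 0, 0.3], [0, 0, 0, 0, 0, 0, 0.3], [0, 0, 0, 0, 0, 0, 0.3]],
])

```text
time: 14.85
tool_pos: [0.6275, -0.1817, 0.092]
tool_rot: [-0.0, 0.999, -0.035, -0.001]
contact_force: [0.7, 0.2, -0.1]
gripper_width: 0.638
grasp_force: 63.4
```

Request:
play_rows([
  [[0.003, 0, 0, 0, 0, 0, 0.3], [0, 0, 0, 0, 0, 0, 0.3], [0, 0, 0, 0, 0, 0, 0.3]],
])

```text
time: 15.15
tool_pos: [0.6308, -0.1817, 0.0927]
tool_rot: [-0.0, 0.999, -0.035, -0.0]
contact_force: [0.4, 0.2, -0.3]
gripper_width: 0.638
grasp_force: 63.3
```

Request:
play_rows([
  [[0.002, 0, 0, 0, 0, 0, 0.3], [0, 0, 0, 0, 0, 0, 0.3], [0, 0, 0, 0, 0, 0, 0.3]],
])

```text
time: 15.45
tool_pos: [0.6329, -0.1818, 0.0932]
tool_rot: [0.0, 0.999, -0.035, 0.0]
contact_force: [1.1, 0.1, -1.2]
gripper_width: 0.642
grasp_force: 63.3
```

Request:
play_rows([
  [[0.002, 0, 0, 0, 0, 0, 0.3], [0, 0, 0, 0, 0, 0, 0.3], [0, 0, 0, 0, 0, 0, 0.3]],
])

```text
time: 15.75
tool_pos: [0.6349, -0.1818, 0.0932]
tool_rot: [0.0, 0.999, -0.035, 0.0]
contact_force: [-0.2, 1.9, 0.0]
gripper_width: 0.634
grasp_force: 63.3
```

Request:
play_rows([
  [[0.002, 0, 0, 0, 0, 0, 0.3], [0, 0, 0, 0, 0, 0, 0.3], [0, 0, 0, 0, 0, 0, 0.3]],
])

```text
time: 16.05
tool_pos: [0.636, -0.1809, 0.0927]
tool_rot: [-0.001, 0.999, -0.035, -0.001]
contact_force: [-3.9, 3.8, 1.7]
gripper_width: 0.635
grasp_force: 63.4
```

Request:
play_rows([
  [[0.0015, 0, 0, 0, 0, 0, 0.3], [0, 0, 0, 0, 0, 0, 0.3], [0, 0, 0, 0, 0, 0, 0.3]],
])

```text
time: 16.35
tool_pos: [0.6365, -0.1805, 0.0924]
tool_rot: [-0.001, 0.999, -0.035, -0.003]
contact_force: [-7.6, 3.8, 2.2]
gripper_width: 0.642
grasp_force: 63.5
```

The cup touches both V faces at TCP x≈0.6365 and is slightly towards −y. I'll back off 5 mm, nudge y by +1.5 mm, and lower to the mat.

Request:
play_rows([
  [[-0.006, 0.0015, 0, 0, 0, 0, 0.3], [0, 0, 0, 0, 0, 0, 0.3], [0, 0, -0.002, 0, 0, 0, 0.3], [0, 0, 0, 0, 0, 0, 0.3], [0, 0, 0, 0, 0, 0, 0.3]],
])

```text
time: 16.85
tool_pos: [0.6331, -0.1808, 0.092]
tool_rot: [0.0, 0.999, -0.035, 0.001]
contact_force: [1.0, 0.3, 2.2]
gripper_width: 0.637
grasp_force: 63.5
```

Request:
play_rows([
  [[-0.001, 0.0005, -0.0015, 0, 0, 0, 0.3], [0, 0, 0, 0, 0, 0, 0.3], [0, 0, 0, 0, 0, 0, 0.3]],
])

```text
time: 17.15
tool_pos: [0.6331, -0.1808, 0.0919]
tool_rot: [0.001, 0.999, -0.035, 0.002]
contact_force: [1.4, -1.7, 5.2]
gripper_width: 0.633
grasp_force: 64.1
```

On the mat. Release and rise.

Request:
play_rows([
  [[0, 0, 0.0015, 0, 0, 0, 0.8], [0, 0, 0, 0, 0, 0, 1], [0, 0, 0, 0, 0, 0, 1], [0, 0, 0, 0, 0, 0, 1], [0, 0, 0.01, 0, 0, 0, 1], [0, 0, 0.03, 0, 0, 0, 1], [0, 0, 0.04, 0, 0, 0, 1], [0, 0, 0.04, 0, 0, 0, 1], [0, 0, 0, 0, 0, 0, 1], [0, 0, 0, 0, 0, 0, 1]],
])

```text
time: 18.15
tool_pos: [0.6323, -0.1801, 0.2138]
tool_rot: [0.001, 0.999, -0.035, 0.002]
contact_force: [-0.4, -0.5, 0.4]
gripper_width: 1.0
grasp_force: 0.0
```

Run:
```python
from m import *
f=grab("top");g=grab("scene")
print("centroid",plane(f,415.8,243.4,.118),"tip",plane(f,416.2,255.0,.122),"base",plane(f,415.4,232,.112))
c=np.zeros((520,400,3),np.uint8)
c[:520]=cv2.resize(g["frame"][180:310,340:440],(400,520));cv2.imwrite("pics/c7.png",c)
```

```text
centroid [ 0.42417078 -0.16607488  0.118     ] tip [ 0.3936807  -0.16515288  0.122     ] base [ 0.45447546 -0.16754094  0.112     ]
```

View pics/c7.png

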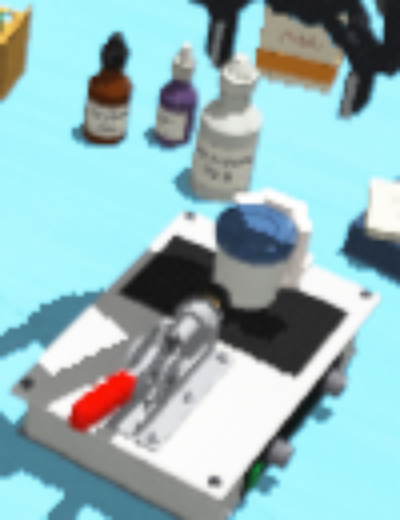

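The cup stands upright on the mat against the V's mouth, let go, with the clamp still open. Now to the grip point at about (0.4135,-0.1655,0.119).

Request:
play_rows([
  [[-0.04, 0.003, 0, 0, 0, 0, 1], [-0.045, 0.003, 0, 0, 0, 0, 1], [-0.045, 0.003, 0, 0, 0, 0, 1], [-0.045, 0.003, 0, 0, 0, 0, 1], [-0.044, 0.0025, 0, 0, 0, 0, 1], [0, 0, -0.03, 0, 0, 0, 1], [0, 0, -0.04, 0, 0, 0, 1], [0, 0, -0.03, 0, 0, 0, 1], [0, 0, 0, 0, 0, 0, 1], [0, 0, 0, 0, 0, 0, 1]],
])

```text
time: 19.25
tool_pos: [0.4115, -0.1648, 0.1102]
tool_rot: [-0.001, 0.999, -0.035, -0.001]
contact_force: [0.2, 0.4, 0.6]
gripper_width: 0.997
grasp_force: 0.0
```

Request:
play_rows([
  [[0.001, 0, -0.013, 0, 0, 0, 1], [0, 0, 0, 0, 0, 0, 0.5], [0, 0, 0, 0, 0, 0, 0], [0, 0, 0, 0, 0, 0, 0], [0, 0, 0, 0, 0, 0, 0], [0, 0, 0, 0, 0, 0, 0], [0, 0, 0, 0, 0, 0, 0]],
])

```text
time: 19.95
tool_pos: [0.4135, -0.1645, 0.0985]
tool_rot: [-0.001, 0.999, -0.035, 0.0]
contact_force: [0.3, 5.1, 2.6]
gripper_width: 0.169
grasp_force: 61.7
```

Request:
play_rows([
  [[0.0027, -0.0002, 0.0081, 0, 0, 0, 0], [0.0034, -0.0002, 0.0078, 0, 0, 0, 0], [0.0043, -0.0003, 0.0073, 0, 0, 0, 0], [0.0049, -0.0004, 0.0069, 0, 0, 0, 0], [0, 0, 0, 0, 0, 0, 0], [0, 0, 0, 0, 0, 0, 0]],
])

```text
time: 20.55
tool_pos: [0.4291, -0.1655, 0.126]
tool_rot: [-0.001, 0.999, -0.035, 0.001]
contact_force: [9.1, 1.2, -12.3]
gripper_width: 0.164
grasp_force: 59.0
```

Request:
play_rows([
  [[0.0053, -0.0004, 0.0028, 0, 0, 0, 0], [0.005, -0.0004, 0.0046, 0, 0, 0, 0], [0.0054, -0.0004, 0.0042, 0, 0, 0, 0], [0.005, -0.0004, 0.0033, 0, 0, 0, 0], [0, 0, 0, 0, 0, 0, 0], [0, 0, 0, 0, 0, 0, 0]],
])

```text
time: 21.15
tool_pos: [0.4496, -0.167, 0.1417]
tool_rot: [-0.001, 0.999, -0.035, -0.0]
contact_force: [4.8, 3.0, -15.3]
gripper_width: 0.16
grasp_force: 59.1
```

Request:
play_rows([
  [[0.004, -0.0003, -0.001, 0, 0, 0, 0], [0.004, -0.0003, 0.001, 0, 0, 0, 0], [0.004, -0.0003, 0.001, 0, 0, 0, 0], [0, 0, 0, 0, 0, 0, 0], [0, 0, 0, 0, 0, 0, 0]],
])

```text
time: 21.65
tool_pos: [0.4625, -0.168, 0.1459]
tool_rot: [-0.001, 0.999, -0.034, 0.001]
contact_force: [0.7, 7.4, -3.6]
gripper_width: 0.157
grasp_force: 58.4
```

Request:
play_rows([
  [[0.005, 0.0004, 0.0015, 0, 0, 0, 0], [0.005, 0, 0.0015, 0, 0, 0, 0], [0.004, -0.0002, 0.001, 0, 0, 0, 0], [0, 0, 0, 0, 0, 0, 0], [0, 0, 0, 0, 0, 0, 0]],
])

```text
time: 22.15
tool_pos: [0.4759, -0.1689, 0.1497]
tool_rot: [0.0, 0.999, -0.035, 0.0]
contact_force: [-4.2, 3.5, 0.9]
gripper_width: 0.147
grasp_force: 59.0
```

Request:
play_rows([
  [[0.004, -0.0001, 0.0008, 0, 0, 0, 0], [0.004, -0.0003, 0.0006, 0, 0, 0, 0], [0.004, -0.0003, 0.0003, 0, 0, 0, 0], [0, 0, 0, 0, 0, 0, 0], [0, 0, 0, 0, 0, 0, 0]],
])

```text
time: 22.65
tool_pos: [0.4885, -0.1698, 0.1511]
tool_rot: [0.0, 0.999, -0.035, 0.001]
contact_force: [-1.7, 2.4, 2.1]
gripper_width: 0.127
grasp_force: 58.5
```

Request:
play_rows([
  [[0.004, -0.0003, 0.0002, 0, 0, 0, 0], [0.003, -0.0002, 0, 0, 0, 0, 0], [0, 0, 0, 0, 0, 0, 0], [0, 0, 0, 0, 0, 0, 0]],
])

```text
time: 23.05
tool_pos: [0.4956, -0.1703, 0.1517]
tool_rot: [0.001, 0.999, -0.035, 0.001]
contact_force: [-1.1, 2.6, 4.8]
gripper_width: 0.127
grasp_force: 60.0
```

Run:
```python
from m import *
s=manip.state();print(s["tool_pos"],s["contact_force"],s["gripper_width"])
g=grab("scene");im=g["frame"];h=cv2.cvtColor(im,cv2.COLOR_BGR2HSV).astype(int)
m=((h[...,0]<8)|(h[...,0]>172))&(h[...,1]>200)
b=m[200:290,345:420];v,u=np.nonzero(b);print(len(u),(u.min()+345,u.max()+345,v.min()+200,v.max()+200) if len(u) else 0)
hg=np.array([.4955,-.171,.096])
for a in(0,.1,.2,.3):
    d=np.array([-np.sin(a)*.997,np.sin(a)*.0725,np.cos(a)]);print(a,proj(g,hg+.041*d).round(1),proj(g,hg+.107*d).round(1))
print("tcp px",proj(g,s["tool_pos"]))
c=cv2.resize(im[170:290,340:460],(600,600),interpolation=cv2.INTER_CUBIC);cv2.imwrite("pics/c8.png",c)
```

```text
[ 0.49557695 -0.17028833  0.15173011] [-1.07783318  2.55113799  4.7676077 ] 0.12703004712476068
124 (np.int64(375), np.int64(382), np.int64(244), np.int64(264))
0 [379.9 258.1] [383.2 238.7]
0.1 [379.2 259. ] [381.2 241. ]
0.2 [378.4 260. ] [379.  243.6]
0.3 [377.6 261.1] [376.9 246.5]
tcp px [380.40827926 253.795639  ]
```

Request:
play_rows([
  [[0.004, -0.0003, 0, 0, 0, 0, 0], [0.003, -0.0002, 0, 0, 0, 0, 0], [0, 0, 0, 0, 0, 0, 0], [0, 0, 0, 0, 0, 0, 0]],
])

```text
time: 23.5
tool_pos: [0.5025, -0.1708, 0.1516]
tool_rot: [0.0, 0.999, -0.035, 0.001]
contact_force: [-1.3, 3.0, 5.5]
gripper_width: 0.117
grasp_force: 58.5
```

```bash
cat > r.py <<'E'
from m import *
s=manip.state();print(s["tool_pos"],s["contact_force"],s["gripper_width"])
g=grab("scene");im=g["frame"];h=cv2.cvtColor(im,cv2.COLOR_BGR2HSV).astype(int)
m=((h[...,0]<8)|(h[...,0]>172))&(h[...,1]>200)
b=m[200:290,345:420]
for r in range(b.shape[0]):
    u=np.nonzero(b[r])[0]
    if len(u) and r%2==0: print(r+200,u.min()+345,u.max()+345,end="; ")
E
python3 r.py
```

```text
[ 0.5025016  -0.17079138  0.15157754] [-1.25855231  3.01598047  5.50273715] 0.11699440273445044
242 380 382; 244 378 383; 246 377 383; 248 377 383; 250 377 382; 252 377 382; 254 376 382; 256 376 382; 258 376 382; 260 376 381; 262 376 379;
```

Request:
play_rows([
  [[0.003, -0.0002, -0.0005, 0, 0, 0, 0], [0.003, -0.0002, -0.0005, 0, 0, 0, 0], [0, 0, 0, 0, 0, 0, 0], [0, 0, 0, 0, 0, 0, 0]],
])

```text
time: 23.95
tool_pos: [0.5074, -0.1712, 0.1488]
tool_rot: [0.0, 0.999, -0.035, 0.0]
contact_force: [-0.9, 0.1, -0.5]
gripper_width: -0.004
grasp_force: 0.0
```

```bash
python3 r.py
```

```text
[ 0.50740414 -0.17123062  0.14882875] [-0.8889734   0.08180713 -0.4833476 ] -0.003646955970394242
242 380 383; 244 378 383; 246 378 383; 248 377 382; 250 377 383; 252 377 383; 254 377 382; 256 377 382; 258 376 382; 260 376 381; 262 377 379;
```

The fingers slid past the grip, probably with the handle near its stop. I'll rise, go behind it and push with closed fingers.

Request:
play_rows([
  [[0.004, 0, 0.005, 0, 0, 0, 0], [0, 0, 0.04, 0, 0, 0, 0], [0, 0, 0.04, 0, 0, 0, 0], [-0.04, 0.003, 0.005, 0, 0, 0, 0], [-0.045, 0.003, 0, 0, 0, 0, 0], [0, 0, 0, 0, 0, 0, 0], [0, 0, -0.03, 0, 0, 0, 0], [0, 0, -0.03, 0, 0, 0, 0], [0, 0, 0, 0, 0, 0, 0], [0, 0, 0, 0, 0, 0, 0]],
])

```text
time: 25.0
tool_pos: [0.4266, -0.1648, 0.1794]
tool_rot: [-0.0, 0.999, -0.035, -0.0]
contact_force: [0.2, -0.4, 0.6]
gripper_width: 0.001
grasp_force: 0.0
```

```bash
python3 r.py
```

```text
[ 0.42658207 -0.16483239  0.17940957] [ 0.19494978 -0.43511603  0.63731772] 0.0012474376454097316
248 378 383; 250 377 383; 252 377 383; 254 377 383; 256 377 382; 258 376 382; 260 376 381; 262 376 380;
```

Request:
play_rows([
  [[0.015, -0.0015, -0.004, 0, 0, 0, 0], [0.015, -0.0015, 0, 0, 0, 0, 0], [0.008, -0.001, 0, 0, 0, 0, 0], [0, 0, 0, 0, 0, 0, 0], [0, 0, 0, 0, 0, 0, 0]],
])

```text
time: 25.55
tool_pos: [0.4647, -0.169, 0.176]
tool_rot: [0.0, 0.999, -0.035, 0.0]
contact_force: [-0.1, -0.4, -0.5]
gripper_width: -0.004
grasp_force: 0.0
```

Request:
play_rows([
  [[0.003, 0, 0, 0, 0, 0, 0], [0.003, 0, 0, 0, 0, 0, 0], [0, 0, 0, 0, 0, 0, 0], [0, 0, 0, 0, 0, 0, 0]],
])

```text
time: 25.95
tool_pos: [0.4682, -0.1688, 0.1754]
tool_rot: [0.0, 0.999, -0.035, -0.003]
contact_force: [-8.1, 0.3, 4.4]
gripper_width: 0.001
grasp_force: 4.4
```

Request:
play_rows([
  [[0.003, 0, 0, 0, 0, 0, 0], [0, 0, 0, 0, 0, 0, 0], [0, 0, 0, 0, 0, 0, 0]],
])

```text
time: 26.25
tool_pos: [0.4683, -0.1688, 0.1753]
tool_rot: [-0.0, 0.999, -0.035, -0.007]
contact_force: [-20.2, 1.1, 10.9]
gripper_width: 0.001
grasp_force: 10.1
```

Request:
play_rows([
  [[0.003, 0, 0, 0, 0, 0, 0], [0, 0, 0, 0, 0, 0, 0], [0, 0, 0, 0, 0, 0, 0]],
])

```text
time: 26.55
tool_pos: [0.4684, -0.1688, 0.1753]
tool_rot: [-0.0, 0.999, -0.035, -0.011]
contact_force: [-31.9, 2.3, 16.4]
gripper_width: -0.002
grasp_force: 15.9
```

It's rigid at x 0.468 under 32 N, so the handle is on its stop. Back off and check.

Request:
play_rows([
  [[-0.012, 0.001, 0, 0, 0, 0, 0], [-0.03, 0.002, 0, 0, 0, 0, 0], [-0.03, 0, 0.03, 0, 0, 0, 0], [0, 0.04, 0.04, 0, 0, 0, 0], [0, 0.045, 0, 0, 0, 0, 0], [0, 0.045, 0, 0, 0, 0, 0], [0, 0.045, 0, 0, 0, 0, 0], [0, 0, 0, 0, 0, 0, 0], [0, 0, 0, 0, 0, 0, 0]],
])

```text
time: 27.45
tool_pos: [0.4043, 0.0052, 0.2406]
tool_rot: [0.0, 0.999, -0.034, 0.0]
contact_force: [0.7, -0.5, 0.1]
gripper_width: 0.004
grasp_force: 0.0
```

```bash
python3 - <<'E'
from m import *
s=manip.state();print(s["tool_pos"],s["contact_force"])
g=grab("scene");f=grab("top")
print(lidfit(f,418,160,.123,'blue'))
c=np.zeros((600,800,3),np.uint8);c[:600,:400]=cv2.resize(f["frame"][130:265,375:465],(400,600),interpolation=cv2.INTER_CUBIC)
c[:600,400:]=cv2.resize(g["frame"][190:310,345:425],(400,600),interpolation=cv2.INTER_CUBIC);cv2.imwrite("pics/c9.png",c)
E
python3 r.py
```

```text
[0.40427916 0.00517876 0.24061301] [ 0.74438975 -0.52467384  0.11310075]
(array([418.75717545, 162.53946877]), array([20.31783676, 21.30857468]), array([ 0.63845938, -0.18084154,  0.123     ]))
[0.40438875 0.00373849 0.24044326] [-0.01567675 -0.01804123  0.25912467] 0.0009176218391034144
240 382 384; 242 380 385; 244 379 385; 246 379 385; 248 378 384; 250 378 384; 252 378 384; 254 377 383; 256 377 382; 258 377 382; 260 377 381; 262 378 380;
```

View pics/c9.png

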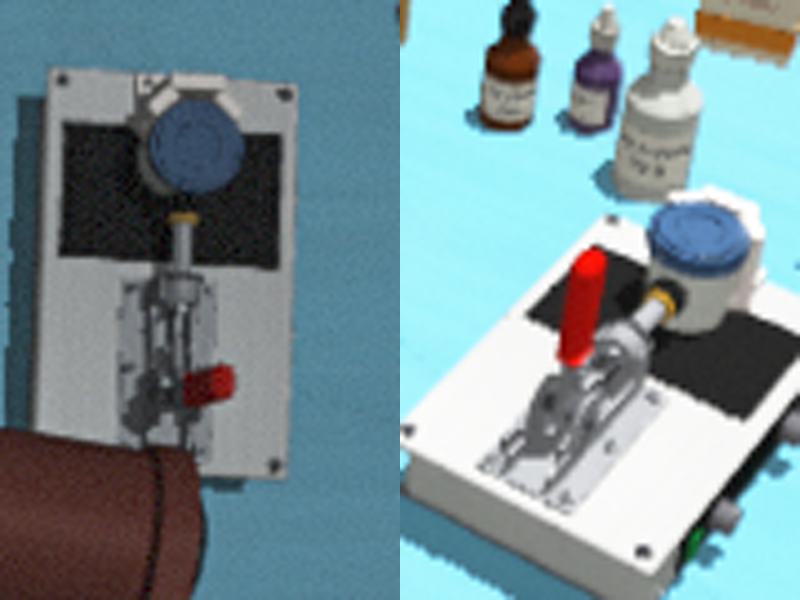

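The picture shows the handle upright at scene (382,250). The pad presses on the cup at scene (398,249), and the cup stands upright in the V at top (418.8,162.5). The arm is clear, so I'm handing in.

```bash
python3 -c "
from plant import manip
print(manip.job_done())"
```

```text
the job is handed in; nothing more can be done
None
```

The blue-lidded cup stands upright in the V with the clamp handle pushed onto its stop, and I handed the job in at about 27.6 s; no verdict was returned.

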